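# Lock the travel stop of a small specimen press

### The arm

A 7-joint arm with a two-finger parallel gripper is mounted at the origin on the work surface. World frame = base frame: x ahead of the robot, y to its left, z up, the work surface at z = 0. Lengths are in m, angles in rad, forces in N, time in s.
With the tool pointing down it reaches from about 0.425 to 0.875 m from the base axis. Payload 4.7 kg.
Tool frame: the origin (TCP) lies at the very end of the fingers, on their centre line; the grasp point (between the pads) lies 19 mm behind it; z points along the fingers, y is the line along which they close (so a half turn about z gives the same grasp; the last joint's range is limited). The gripper opens to 87 mm and grips with 3 to 60 N. Pads are 19 mm wide; open, the fingers measure 117 mm over their backs; the gripper's body (75 mm by 190 mm) begins 51 mm behind the grasp point.
Start: joints at [1.33, 0.321, -0.07, 1.45, 0.023, 1.371, -0.057], TCP at [0.164, -0.629, 0.223] pointing down, gripper open.
Joint ranges: [-2.86, 2.86], [-0.3, 2.09], [-1.38, 1.24], [0.06, 2.45], [-1.56, 4.7], [0.09, 2.05], [-2.69, 2.69]. Speed limits (rad/s): [2.57, 2.57, 3.14, 3.14, 3.14, 3.14, 3.14].

### API

Orientations are given as a rotation vector (axis times angle).
In Python, from bench import ctrl gives the robot as it stands.
- The arm moves only by the tool jog_arm, never from a script. Its argument "commands" is a list of rows, each a list of 7 numbers: the opening, from 0 (shut) to 1 (fully open), then the shift along the world's x, y, z scaled (see below), then the turn, a rotation vector about the world's x, y, z scaled (see below). A call has exactly 5 rows; each row is the pose to reach, as a shift and turn from the pose commanded when the call began; what a row does not reach only later rows make up. The controller multiplies each number of a shift by 0.5 m and each number of a turn by 30 degrees. A row lasts 1/12 s, in which the tool goes at most 41.7 mm and 7.16 degrees, less where a joint would pass 70% of its speed; a pose out of reach is approached as far as the arm can. A call with a number of a shift or a turn outside -1 to 1 is refused whole. A call with a gripper value outside its range is refused whole. The fingers move at their own pace and stop on an object; "grip_force" is the grip in N (left out, the last holds). Time passes only in rows, so rows that repeat a pose let the fingers close, or fill a call up. It gives the time, the measured TCP pose, the force, the opening and the grip force at its end, in the units of the state.
- ctrl.get_state(): the state, without advancing time (a new reading comes with each control period).
- ctrl.get_image(name): name is "side" or "top" or "wrist"; returns a dict with "frame" (384x512x3 uint8, red, green, blue), "vfov" (degrees; the focal length in pixels is half the picture's height over the tangent of half this angle, whatever the lens; pixels are square), "cx", "cy" (the principal point, pixels), "camera_from_world" (4x4, takes a point from world to camera coordinates); the wrist camera has in their place "mount" (4x4, takes a point from camera to tool coordinates, whose origin is the TCP and whose axes are the flange's). Camera axes: x right, y down, z forward; pixel columns grow to the right and rows downward; lengths in m; the calibration is good to about 2 mm. A picture is of the moment at which its call begins: read the wrist's pose just before it. There is no depth.
- ctrl.close_job(): hands the job in; it is judged then, once.
The state is a dict: "time": time; "joint_positions": joint angles; "qd": joint speeds; "joint_torque": joint torques, N m; "position": TCP position; "tool_rot": TCP orientation; "ft_force": force on the tool from outside, world axes, zero at the start; "torque": the same for the moment, N m; "grip_width": opening from 0.0 (shut) to 1.0 (fully open); "grip_force": force on a finger pad.
Only numpy, scipy, OpenCV 4.12 (cv2) and the standard library are available. Lean on these libraries where they do the work, as an engineer would, in place of code of your own. Each camera call takes 0.05 s, during which the arm holds its last target. There are 200 camera calls.

### The job

The hexagonal stop nut on the press stud has been set to the right height: lock it there. Run the winged lock nut above it down the stud (clockwise seen from above) and tighten it firmly against the stop nut by hand feel, without turning the stop nut and without disturbing the things lying around the press; then let go.

Things in the scene. Friction and masses are not known exactly. Their poses are not given: they have to be found in the camera images.
- fixture: Small bench press fixture, fixed to the bench: grey base plate 100 x 130 x 18 mm, aluminium crosshead bar on two pillars (nothing of these is higher than 58 mm), and in the middle an upright steel threaded stud 19 mm in diameter whose top is 118 mm above the bench. Origin: under the centre of the base at bench height, on the stud's axis; z up, y along the crosshead.
- lock: Winged lock nut of plain steel, the upper nut on the stud: round hub 28 mm in diameter, 16 mm high, with two opposite flat upright wings 9 mm thick, reaching 44 mm from the axis, from 6 to 26 mm above the hub's underside. Origin: on the stud's axis at the hub's underside; x along the wings, z up. Clockwise from above moves it down, 6 mm a turn; it starts 5 to 10 mm above the stop nut's top face.
- stop: Plain steel hexagonal stop nut on the stud below the lock nut, 30 mm across flats, 14 mm high. Origin: on the stud's axis at its underside, z up. A dark steel washer 29 mm across lies on it and stands 0.8 to 3.8 mm proud of its top face (not measured): the lock nut seats on that. A moment above 0.45 N m passed down through the lock nut drags the stop nut round and spoils the setting.
- stop_corner (a point): One corner of the stop nut's hexagon, half-way up, 17 mm from the axis: it moves when the stop nut is turned.
- puck_a: Grey round mounted specimen, 32 mm in diameter, 20 mm high, lying beside the press; leave alone. Origin: centre of its underside.
- puck_b: A second such specimen, on the press's other side; leave alone. Origin: centre of its underside.
- wrench: Steel spanner 160 mm long lying flat beyond the press; not needed, leave alone. Origin: under its middle, x along it.
- jar: Brown glass jar 48 mm in diameter, 55 mm high, on the robot's side of the press; leave alone. Origin: centre of its underside.
- lock_center (a point): Centre of the lock nut on the axis, half-way up the wings, 16 mm above its underside. Running down, the nut takes about 0.06 N m. Once on the stop nut it stiffens quickly and is properly tight, some 0.2 rad past first touch, when it takes a steady turning moment of 0.27 to 0.37 N m about the stud (about 8 N at 38 mm from the axis); it then stays tight when let go.
Things that resemble listed ones, but are neither listed nor needed, are in the scene too. There is more than one size of the fixture; the one meant has the size given above.

How it is judged:
By the outcome, as a careful person would: the job done as asked, in the order asked, and still so for the second after the job is handed in, with the robot touching nothing.
It also fails if it takes over 54 s, if anything falls off the work surface, if the arm or the gripper's body presses on something with over 40 N, if the wrist force passes 120 N, or if a joint passes its speed limit or range.

## Working session

There is one attempt and no reset: what is moved stays moved. The work goes in short steps, Python scripts to look and compute and a tool call to move; the robot and the scene stay as the last step left them, time stands still between calls to the robot, and variables do not carry over. Pictures are saved under pics/ and viewed, at most 10 in all, crops included, and the job is handed in when it is done.

Besides the shell and the picture viewer there is one more tool, called as name(argument=value, ...), one argument or row to a line, values as JSON. jog_arm: Moves the arm, as the interface text tells. Shifts and turns lie within -1 to 1; 1 stands for 0.5 m of shift or 30 degrees of turn. Its arguments: {"type":"object","properties":{"commands":{"type":"array","items":{"type":"array","items":{"type":"number","minimum":-1,"maximum":1}}},"grip_force":{"type":"number"}},"required":["commands"]}

```bash
ls; mkdir -p pics; cat > h.py <<'E'
import numpy as np, cv2
from bench import ctrl
def grab(n,f):
    s=ctrl.get_state(); r=ctrl.get_image(n); cv2.imwrite('pics/'+f+'.png',r['frame'][:,:,::-1]); return s,r
def cam(n,s,r):
    K=192/np.tan(np.radians(r['vfov'])/2)
    if 'camera_from_world' in r: T=np.linalg.inv(np.array(r['camera_from_world']))
    else:
        W=np.eye(4);W[:3,:3]=cv2.Rodrigues(np.array(s['tool_rot']))[0];W[:3,3]=s['position'];T=W@np.array(r['mount'])
    return K,r['cx'],r['cy'],T
def ray(c,u,v):
    K,cx,cy,T=c; d=T[:3,:3]@np.array([(u-cx)/K,(v-cy)/K,1]); return T[:3,3],d
def plane(c,u,v,z):
    o,d=ray(c,u,v); return o+d*(z-o[2])/d[2]
def proj(c,p):
    K,cx,cy,T=c; q=np.linalg.inv(T)@np.append(p,1); return cx+K*q[0]/q[2],cy+K*q[1]/q[2]
E
python3 - <<'E'
from h import *
import pickle
fs=[];D={}
for n in('top','side'):
    s,r=grab(n,n+'0'); D[n]=cam(n,s,r); fs.append(r['frame'])
    print(n,r['vfov'],r['cx'],r['cy'],D[n][3].round(3).tolist())
pickle.dump(D,open('cams.pkl','wb'))
print(s)
cv2.imwrite('pics/both.png',cv2.resize(np.hstack(fs),(800,300))[:,:,::-1])
E
```

```text
pics
top 51.000509827077266 253.93014587904455 194.4879075945079 [[-0.022, -0.99, 0.14, 0.414], [-1.0, 0.022, -0.002, 0.044], [-0.001, -0.14, -0.99, 0.755], [0.0, 0.0, 0.0, 1.0]]
side 45.23291595391899 258.58901174862046 194.4687328133222 [[-0.764, -0.371, 0.528, 0.103], [-0.645, 0.42, -0.638, 0.548], [0.015, -0.828, -0.56, 0.542], [0.0, 0.0, 0.0, 1.0]]
{'time': 0.05, 'joint_positions': array([ 1.33014159,  0.32180457, -0.07006045,  1.45166445,  0.02259653,
        1.37081118, -0.05689042]), 'qd': array([ 0.00089274,  0.00136281,  0.00122437, -0.00396043,  0.00089884,
       -0.00035545,  0.00141006]), 'joint_torque': array([-3.00280890e-04, -4.92998314e+01, -4.06012908e-01, -3.13706088e+01,
       -6.41500996e-02,  3.97699059e-02,  6.39610494e-05]), 'position': array([ 0.16360339, -0.62850111,  0.2214786 ]), 'tool_rot': array([-3.11428301e+00, -3.98874228e-01,  5.39422719e-04]), 'ft_force': array([-0.64416631, -0.33156929,  0.21858583]), 'torque': array([-0.00753585,  0.0546904 , -0.03067757]), 'grip_force': 0.0, 'grip_width': 1.0013837443064326}
```

View pics/top0.png

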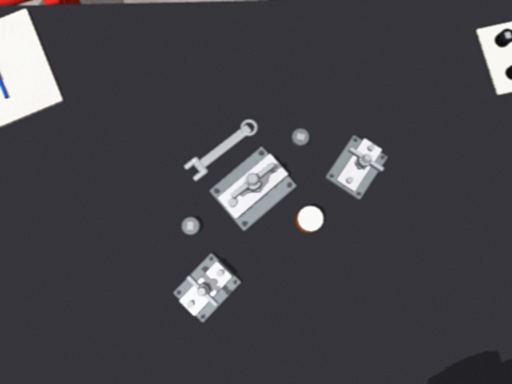

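View pics/side0.png

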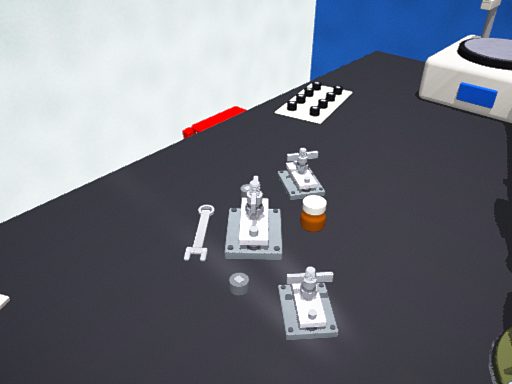

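Top view has three fixtures: (253,188), (357,167) and (207,288). The first is the largest and has the jar, pucks and spanner round it. I'll check the base sizes and confirm with an enlarged crop.

```bash
python3 - <<'E'
from h import *
import pickle
D=pickle.load(open('cams.pkl','rb'));c=D['top'];cs=D['side']
im=cv2.imread('pics/top0.png');g=im.max(2)
m=(g>75).astype(np.uint8)
for ct in cv2.findContours(m,cv2.RETR_EXTERNAL,cv2.CHAIN_APPROX_NONE)[0]:
    a=cv2.contourArea(ct)
    if a<150 or a>6000: continue
    P=np.array([plane(c,u,v,.018)[:2] for u,v in ct[:,0]],np.float32)
    print(ct[:,0].mean(0).round(),a,[np.round(x,4) for x in cv2.minAreaRect(P)])
a=cv2.resize(im[140:240,200:310],None,fx=4,fy=4,interpolation=2)
s=cv2.imread('pics/side0.png');b=cv2.resize(s[165:265,210:300],None,fx=4,fy=4,interpolation=2)
cv2.imwrite('pics/crop0.png',np.hstack([a,b]))
E
```

```text
[206. 287.] 2441.0 [array([0.352 , 0.1321]), array([0.0794, 0.102 ]), np.float64(44.4622)]
[190. 226.] 254.5 [array([0.4631, 0.1607]), array([0.0327, 0.0332]), np.float64(44.2859)]
[309. 219.] 619.0 [array([ 0.4707, -0.0577]), array([0.0488, 0.055 ]), np.float64(43.0628)]
[253. 188.] 3848.5 [array([0.5319, 0.0432]), array([0.1025, 0.1358]), np.float64(39.4561)]
[358. 166.] 2264.0 [array([ 0.5678, -0.1543]), array([0.0843, 0.1087]), np.float64(54.1494)]
[300. 136.] 240.0 [array([ 0.6267, -0.0472]), array([0.0341, 0.0331]), np.float64(88.7325)]
[219. 150.] 1040.0 [array([0.608 , 0.0992]), array([0.0416, 0.161 ]), np.float64(36.7027)]
[498.  54.] 1557.5 [array([ 0.7758, -0.447 ]), array([0.143 , 0.0752]), np.float64(10.8777)]
[22. 70.] 4897.5 [array([0.7806, 0.5022]), array([0.2149, 0.1286]), np.float64(22.8485)]
[128.   1.] 696.0 [array([0.9067, 0.2817]), array([0.512 , 0.0129]), np.float64(88.7129)]
```

View pics/crop0.png

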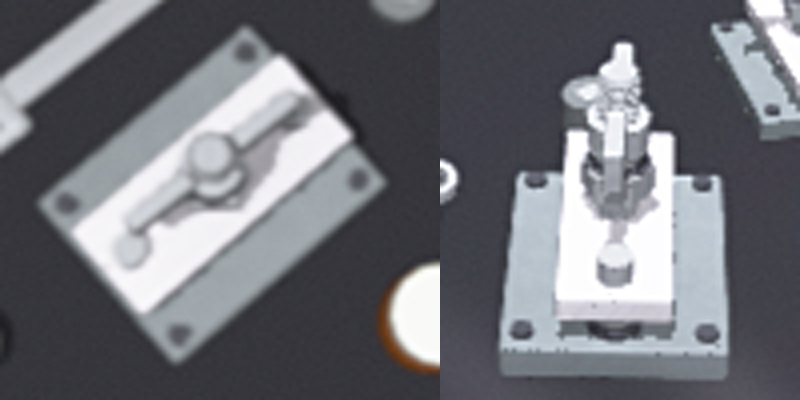

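Crop: the centre fixture's base measures 102 x 136 mm, so it is the one meant (the others are about 80 x 105). Stud top is at top px (252,179) and side px (256,176). The wing runs roughly along the crosshead, tip at top px (233,194), and its near end spans side px (253,193)–(253,211).

```bash
python3 - <<'E'
from h import *
import pickle
D=pickle.load(open('cams.pkl','rb'));c=D['top'];cs=D['side']
print('studtop top',plane(c,252.2,178.7,.118),'side',plane(cs,255.9,177.5,.118))
print('base tests', [plane(c,200+u/4,140+v/4,.018)[:2].round(4) for u,v in[(245,28),(385,182),(178,362),(38,203)]])
ax=plane(c,252.2,178.7,.118)[:2]
w=np.array([plane(c,200+u/4,140+v/4,.1)[:2] for u,v in[(136,217),(306,105)]]);d=w[0]-w[1];print('wing',w,np.degrees(np.arctan2(d[1],d[0])),np.linalg.norm(d))
for p in [ax+.044*d/np.linalg.norm(d)]:
  for uv in[(253.2,193),(253.2,211)]:
    o,r=ray(cs,*uv); t=np.dot(p-o[:2],r[:2])/np.dot(r[:2],r[:2]); print('z',o[2]+t*r[2], o+t*r,p)
E
```

```text
studtop top [0.52971672 0.04458116 0.118     ] side [0.54026619 0.02805985 0.118     ]
base tests [array([0.608 , 0.0264]), array([ 0.5333, -0.0366]), array([0.4522, 0.0608]), array([0.5269, 0.1242])]
wing [[0.50770714 0.07504173]
 [0.5530589  0.00386841]] 122.50535399672619 0.08439444495048276
z 0.127813941330212 [0.50277999 0.07888404 0.12781394] [0.50607207 0.08168818]
z 0.09192370840046271 [0.50255056 0.07869156 0.09192371] [0.50607207 0.08168818]
```

```bash
python3 - <<'E'
from h import *
import pickle
D=pickle.load(open('cams.pkl','rb'));cs=D['side']
ax=np.array([.530,.0442]);u=np.array([np.cos(np.radians(122.5)),np.sin(np.radians(122.5))])
s=cv2.imread('pics/side0.png')
x0,y0,f=220,165,8
b=cv2.resize(s[y0:y0+72,x0:x0+75],None,fx=f,fy=f,interpolation=2)
def dot(p,col): 
    q=proj(cs,p); cv2.circle(b,(int((q[0]-x0+.5)*f),int((q[1]-y0+.5)*f)),3,col,-1)
for z in(.058,.078,.098,.118): dot([*ax,z],(0,0,255))
for z in(.08,.09,.10,.11,.12):
    dot([*(ax+.044*u),z],(0,255,0));dot([*(ax-.044*u),z],(255,0,0))
cv2.imwrite('pics/side_c.png',b)
E
```

```text
(no output)
```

View pics/side_c.png

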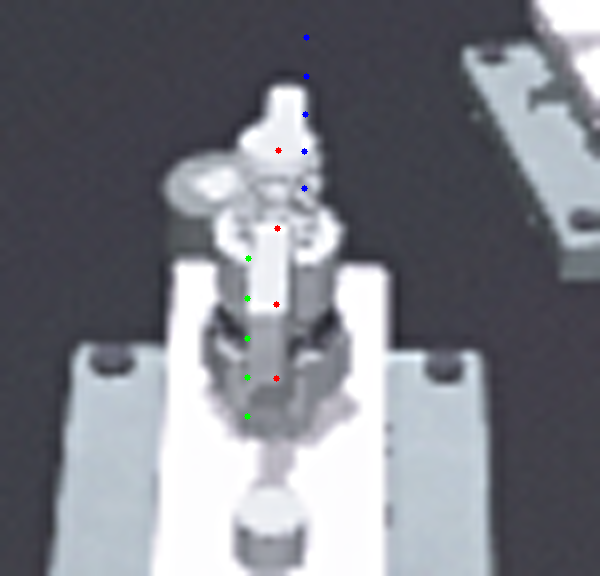

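Now it's clear. Side crop: stud top at (278,145) matches the projected axis at z=0.118. The near wing tip's face spans rows 305–385, so the wings sit at z≈0.088–0.108 and the hub's underside is at ≈0.082. Wing angle is about 125°.

Plan: put the open fingers coaxially astride the stud, with one finger pushing each wing, so the load is a pure couple.

jog_arm(
  commands=[
    [0.7,0.037,0.067,0,0,0,0.133],
    [0.7,0.073,0.134,0,0,0,0.267],
    [0.7,0.11,0.202,0,0,0,0.4],
    [0.7,0.146,0.269,0,0,0,0.533],
    [0.7,0.183,0.336,0,0,0,0.667],
  ],
)

```text
time: 0.52
position: [0.2557, -0.4591, 0.222]
tool_rot: [-2.997, -0.939, 0.001]
ft_force: [0.6, 0.0, 0.2]
grip_width: 0.736
grip_force: 0.0
```

jog_arm(
  commands=[
    [0.7,0.037,0.067,0,0,0,0.133],
    [0.7,0.073,0.134,0,0,0,0.267],
    [0.7,0.11,0.202,0,0,0,0.4],
    [0.7,0.146,0.269,0,0,0,0.533],
    [0.7,0.183,0.336,0,0,0,0.667],
  ],
)

```text
time: 0.93
position: [0.3471, -0.2911, 0.2223]
tool_rot: [-2.789, -1.446, 0.001]
ft_force: [1.0, 0.1, 0.1]
grip_width: 0.7
grip_force: 0.0
```

jog_arm(
  commands=[
    [0.7,0.037,0.067,0,0,0,0.133],
    [0.7,0.073,0.134,0,0,0,0.267],
    [0.7,0.11,0.202,0,0,0,0.4],
    [0.7,0.146,0.269,0,0,0,0.533],
    [0.7,0.183,0.336,0,0,0,0.667],
  ],
)

```text
time: 1.35
position: [0.4385, -0.1232, 0.2225]
tool_rot: [2.495, 1.908, -0.001]
ft_force: [1.2, -0.1, 0.0]
grip_width: 0.7
grip_force: 0.0
```

jog_arm(
  commands=[
    [0.7,0.037,0.067,0,0,0,0.133],
    [0.7,0.073,0.134,0,0,0,0.267],
    [0.7,0.11,0.202,0,0,0,0.4],
    [0.7,0.146,0.269,0,0,0,0.533],
    [0.7,0.183,0.336,0,0,0,0.667],
  ],
)

```text
time: 1.77
position: [0.5302, 0.0445, 0.2226]
tool_rot: [2.126, 2.312, -0.0]
ft_force: [0.4, 0.2, -0.6]
grip_width: 0.699
grip_force: 0.0
```

```bash
cat >> h.py <<'E'
def yaw(s):
    R=cv2.Rodrigues(np.array(s['tool_rot']))[0]; return np.degrees(np.arctan2(R[1,1],R[0,1])),R[:,2]
E
python3 - <<'E'
from h import *
import pickle
s,r=grab('wrist','w1'); c=cam('wrist',s,r); pickle.dump(c,open('w1.pkl','wb'))
print(s,yaw(s)); print(c, proj(c,[.53,.0442,.118]))
E
```

```text
{'time': 1.7667, 'joint_positions': array([ 0.62641406,  0.130953  , -0.81740364,  1.72018831,  0.09886232,
        1.33248093, -0.12612545]), 'qd': array([-0.66087954,  0.74015833, -0.4248132 , -0.55750254,  0.57879679,
        0.08019691, -0.3439548 ]), 'joint_torque': array([  2.57045835, -33.65374446,  -2.68261246, -28.822124  ,
        -0.88390645,   0.06374105,   0.36771026]), 'position': array([0.53015294, 0.04451691, 0.22255633]), 'tool_rot': array([ 2.12580880e+00,  2.31223725e+00, -3.96577802e-04]), 'ft_force': array([ 0.41793403,  0.15245886, -0.62851003]), 'torque': array([-0.04046997, -0.15289644, -0.0310402 ]), 'grip_force': 0.0, 'grip_width': 0.6994647209125148} (np.float64(4.810809762403156), array([ 3.09524140e-04, -6.27593319e-04, -9.99999755e-01]))
(np.float64(338.34738910014175), 257.13987791842294, 194.75306370608547, array([[ 9.96406114e-01,  8.22038298e-02,  2.04300157e-02,
         5.24953492e-01],
       [ 8.47004023e-02, -9.64565481e-01, -2.49878518e-01,
         1.12409056e-01],
       [-8.34883203e-04,  2.50710914e-01, -9.68061641e-01,
         3.83399646e-01],
       [ 0.00000000e+00,  0.00000000e+00,  0.00000000e+00,
         1.00000000e+00]])) (np.float64(256.4888057108831), np.float64(194.34363919376253))
```

View pics/w1.png

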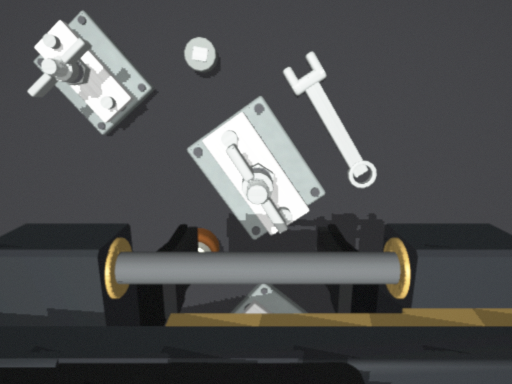

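Wrist view: stud top at (257.5,192), within 1–2 mm of the prediction. Wings run from (229,148) to (281,228), about 128°. The fingers are clear of the wings, so I lower to z≈0.072 and settle.

jog_arm(
  commands=[
    [0.7,0,0,-0.07,0,0,0],
    [0.7,0,0,-0.14,0,0,0],
    [0.7,0,0,-0.2,0,0,0],
    [0.7,0,0,-0.26,0,0,0],
    [0.7,0,0.001,-0.301,0,0,0],
  ],
)

```text
time: 2.23
position: [0.5278, 0.0429, 0.0689]
tool_rot: [-2.128, -2.307, 0.004]
ft_force: [0.2, -0.3, 0.9]
grip_width: 0.704
grip_force: 0.0
```

jog_arm(
  commands=[
    [0.7,0,0,0,0,0,0],
    [0.7,0,0,0,0,0,0],
    [0.7,0,0,0,0,0,0],
    [0.7,0,0,0,0,0,0],
    [0.7,0,0,0,0,0,0],
  ],
)

```text
time: 2.65
position: [0.5311, 0.0434, 0.0738]
tool_rot: [2.128, 2.307, 0.003]
ft_force: [-0.3, 0.2, 0.1]
grip_width: 0.7
grip_force: 0.0
```

```bash
cat >> h.py <<'E'
def st():
    s=ctrl.get_state(); p,F,M=s['position'],s['ft_force'],s['torque']; y,z=yaw(s)
    r=p[:2]-np.array([.5303,.0448])
    print('t%.2f'%s['time'],'p',p.round(4),'yaw %.1f'%y,'F',F.round(2),'M',M.round(3),'Maxis %.3f'%(M[2]+r[0]*F[1]-r[1]*F[0]),'j7 %.2f j5 %.2f'%(s['joint_positions'][6],s['joint_positions'][4]),'tilt',z[:2].round(4))
E
python3 -c "
from h import *
st()"
```

```text
t2.65 p [0.5311 0.0434 0.0738] yaw 4.6 F [-0.33  0.19  0.07] M [ 0.041 -0.099  0.01 ] Maxis 0.010 j7 -0.24 j5 0.24 tilt [ 0.0031 -0.0005]
```

jog_arm(
  commands=[
    [0.7,-0.001,0.002,-0.002,0,0,-0.2],
    [0.7,-0.001,0.002,-0.002,0,0,-0.4],
    [0.7,-0.001,0.002,-0.002,0,0,-0.6],
    [0.7,-0.001,0.002,-0.002,0,0,-0.8],
    [0.7,-0.001,0.002,-0.002,0,0,-1],
  ],
)

```text
time: 3.07
position: [0.5301, 0.0444, 0.0723]
tool_rot: [2.658, 1.672, 0.003]
ft_force: [0.6, -0.4, 0.3]
grip_width: 0.699
grip_force: 0.0
```

jog_arm(
  commands=[
    [0.7,0,0,0,0,0,-0.1],
    [0.7,0,0,0,0,0,-0.2],
    [0.7,0,0,0,0,0,-0.3],
    [0.7,0,0,0,0,0,-0.4],
    [0.7,0,0,0,0,0,-0.5],
  ],
)

```text
time: 3.48
position: [0.5299, 0.0442, 0.0722]
tool_rot: [2.852, 1.314, 0.002]
ft_force: [-0.2, -1.5, -0.5]
grip_width: 0.701
grip_force: 0.9
```

```bash
python3 - <<'E'
from h import *
st()
f=ctrl.get_image('side')['frame']
x0,y0,k=226,178,12
cv2.imwrite('pics/side2.png',cv2.resize(f[y0:y0+50,x0:x0+60],None,fx=k,fy=k,interpolation=2)[:,:,::-1])
E
```

```text
t3.48 p [0.5299 0.0442 0.0722] yaw -40.5 F [-0.24 -1.52 -0.51] M [-0.099 -0.045  0.078] Maxis 0.078 j7 -0.99 j5 0.19 tilt [ 0.0018 -0.0007]
```

View pics/side2.png

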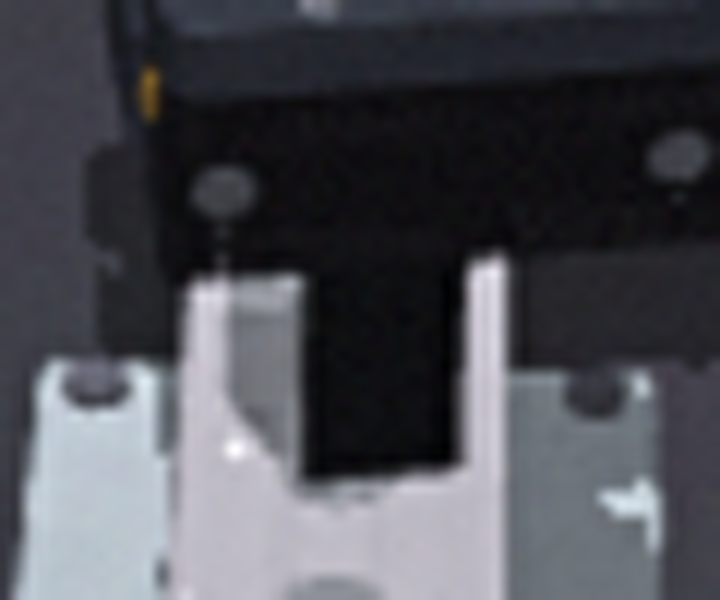

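The picture shows the gripper hiding the nut. Torque of about 0.08 N m shows the wings are being driven. Finishing this stroke.

jog_arm(
  commands=[
    [0.7,0,0,0,0,0,-0.2],
    [0.7,0,0,0,0,0,-0.4],
    [0.7,0,0,0,0,0,-0.6],
    [0.7,0,0,0,0,0,-0.8],
    [0.7,0,0,0,0,0,-1],
  ],
)

```text
time: 3.95
position: [0.53, 0.0443, 0.0719]
tool_rot: [3.096, 0.53, 0.003]
ft_force: [0.8, -0.8, -1.1]
grip_width: 0.703
grip_force: 1.0
```

jog_arm(
  commands=[
    [0.7,0,0,0,0,0,-0.2],
    [0.7,0,0,0,0,0,-0.4],
    [0.7,0,0,0,0,0,-0.6],
    [0.7,0,0,0,0,0,-0.8],
    [0.7,0,0,0,0,0,-1],
  ],
)

```text
time: 4.37
position: [0.5302, 0.0443, 0.072]
tool_rot: [3.128, -0.29, 0.004]
ft_force: [0.7, -0.4, -1.4]
grip_width: 0.702
grip_force: 1.0
```

```bash
python3 -c "
from h import *
st()"
```

```text
t4.37 p [0.5302 0.0443 0.072 ] yaw -100.6 F [ 0.67 -0.38 -1.38] M [-0.029 -0.168  0.06 ] Maxis 0.061 j7 -2.00 j5 0.14 tilt [ 0.0023 -0.0004]
```

jog_arm(
  commands=[
    [0.7,0,0,0,0,0,-0.2],
    [0.7,0,0,0,0,0,-0.4],
    [0.7,0,0,0,0,0,-0.6],
    [0.7,0,0,0,0,0,-0.8],
    [0.7,0,0,0,0,0,-1],
  ],
)

```text
time: 4.78
position: [0.5303, 0.044, 0.072]
tool_rot: [-2.946, 1.09, -0.004]
ft_force: [-0.1, -0.8, -1.8]
grip_width: 0.702
grip_force: 1.0
```

jog_arm(
  commands=[
    [0.7,0,0,0,0,0,0.2],
    [0.7,0,0,0.03,0,0,0.3],
    [0.7,0,0,0.06,0,0,0.3],
    [0.7,0,0,0.1,0,0,0.3],
    [0.7,0,0,0.1,0,0,0.3],
  ],
)

```text
time: 5.2
position: [0.5324, 0.045, 0.1257]
tool_rot: [-3.023, 0.847, -0.012]
ft_force: [1.1, 0.5, 1.1]
grip_width: 0.699
grip_force: 0.0
```

jog_arm(
  commands=[
    [0.7,0,0,0,0,0,0.2],
    [0.7,0,0,0,0,0,0.4],
    [0.7,0,0,0,0,0,0.6],
    [0.7,0,0,0,0,0,0.8],
    [0.7,0,0,0,0,0,1],
  ],
)

```text
time: 5.62
position: [0.5295, 0.0445, 0.1213]
tool_rot: [3.141, -0.028, 0.001]
ft_force: [0.3, -0.1, -0.1]
grip_width: 0.703
grip_force: 0.0
```

jog_arm(
  commands=[
    [0.7,0,0,0,0,0,0.2],
    [0.7,0,0,0,0,0,0.4],
    [0.7,0,0,0,0,0,0.6],
    [0.7,0,0,0,0,0,0.8],
    [0.7,0,0,0,0,0,1],
  ],
)

```text
time: 6.03
position: [0.5295, 0.0445, 0.1212]
tool_rot: [3.041, 0.786, 0.001]
ft_force: [1.0, -1.1, -0.4]
grip_width: 0.701
grip_force: 0.0
```

jog_arm(
  commands=[
    [0.7,0,0,0,0,0,0.2],
    [0.7,0,0,0,0,0,0.4],
    [0.7,0,0,0,0,0,0.6],
    [0.7,0,0,0,0,0,0.8],
    [0.7,0,0,0,0,0,1],
  ],
)

```text
time: 6.45
position: [0.5295, 0.0445, 0.1212]
tool_rot: [2.734, 1.546, 0.001]
ft_force: [0.4, -0.0, 0.4]
grip_width: 0.697
grip_force: 0.0
```

jog_arm(
  commands=[
    [0.7,0,0,0,0,0,0.2],
    [0.7,0,0,0,0,0,0.4],
    [0.7,0,0,0,0,0,0.6],
    [0.7,0,0,0,0,0,0.8],
    [0.7,0,0,0,0,0,1],
  ],
)

```text
time: 6.87
position: [0.5295, 0.0445, 0.1212]
tool_rot: [2.241, 2.201, 0.001]
ft_force: [-0.1, 0.8, -0.2]
grip_width: 0.701
grip_force: 0.0
```

jog_arm(
  commands=[
    [0.7,0,0,0,0,0,0.2],
    [0.7,0,0,0,0,0,0.4],
    [0.7,0,0,0,0,0,0.6],
    [0.7,0,0,0,0,0,0.8],
    [0.7,0,0,0,0,0,1],
  ],
)

```text
time: 7.28
position: [0.5295, 0.0445, 0.1212]
tool_rot: [1.594, 2.706, 0.0]
ft_force: [0.1, -0.3, 0.4]
grip_width: 0.705
grip_force: 0.0
```

jog_arm(
  commands=[
    [0.7,0,0,0,0,0,0.2],
    [0.7,0,0,0,0,0,0.4],
    [0.7,0,0,0,0,0,0.6],
    [0.7,0,0,0,0,0,0.8],
    [0.7,0,0,0,0,0,1],
  ],
)

```text
time: 7.7
position: [0.5295, 0.0445, 0.1212]
tool_rot: [0.84, 3.026, 0.0]
ft_force: [-0.1, -0.8, 0.8]
grip_width: 0.696
grip_force: 0.0
```

```bash
python3 - <<'E'
from h import *
import pickle
st()
cs=pickle.load(open('cams.pkl','rb'))['side']
f=ctrl.get_image('side')['frame'][:,:,::-1]
x0,y0,k=231,178,14
b=cv2.resize(f[y0:y0+42,x0:x0+50],None,fx=k,fy=k,interpolation=2)
for z in(.058,.068,.078,.088,.098,.108,.118):
    q=proj(cs,[.5303,.0448,z]); cv2.circle(b,(int((q[0]-x0+.5)*k),int((q[1]-y0+.5)*k)),3,(0,0,255),-1)
cv2.imwrite('pics/side3.png',b)
E
```

```text
t7.70 p [0.5295 0.0445 0.1212] yaw 59.0 F [-0.13 -0.77  0.76] M [ 0.022 -0.162  0.049] Maxis 0.049 j7 0.75 j5 0.19 tilt [ 0.0009 -0.0001]
```

View pics/side3.png

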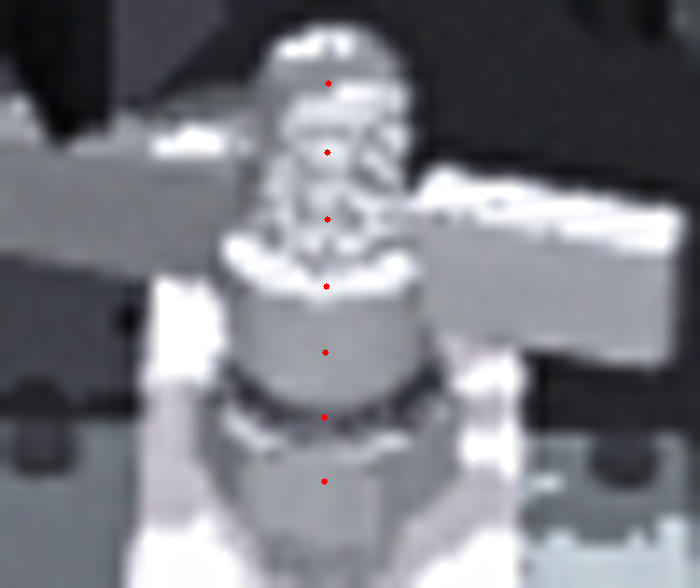

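The picture shows the nut clearly. From hub bottom edge (row 410) to the washer's lower edge (row 433) is about 3.5 mm, which includes the washer, so 0–2.7 mm of travel remains. From here I go in small steps.

jog_arm(
  commands=[
    [0.7,0,0,-0.03,0,0,0],
    [0.7,0,0,-0.06,0,0,0],
    [0.7,0,0,-0.08,0,0,0],
    [0.7,0.001,0,-0.095,0,0,0],
    [0.7,0.001,0,-0.099,0,0,0],
  ],
)

```text
time: 8.17
position: [0.5291, 0.0444, 0.0703]
tool_rot: [-0.849, -3.023, 0.0]
ft_force: [-1.0, 0.4, -0.5]
grip_width: 0.702
grip_force: 0.0
```

jog_arm(
  commands=[
    [0.7,0,0,0,0,0,0],
    [0.7,0,0,0,0,0,0],
    [0.7,0,0,0,0,0,0],
    [0.7,0,0,0,0,0,0],
    [0.7,0,0,0,0,0,0],
  ],
)

```text
time: 8.58
position: [0.5302, 0.0445, 0.0721]
tool_rot: [0.849, 3.024, 0.0]
ft_force: [-0.0, 0.6, 0.3]
grip_width: 0.696
grip_force: 0.0
```

```bash
python3 -c "
from h import *
st()"
```

```text
t8.58 p [0.5302 0.0445 0.0721] yaw 58.6 F [-0.02  0.61  0.29] M [ 0.047 -0.108 -0.004] Maxis -0.004 j7 0.70 j5 0.25 tilt [ 0.001  -0.0001]
```

jog_arm(
  commands=[
    [0.7,0,0,0,0,0,-0.1],
    [0.7,0,0,0,0,0,-0.2],
    [0.7,0,0,0,0,0,-0.3],
    [0.7,0,0,0,0,0,-0.4],
    [0.7,0,0,0,0,0,-0.4],
  ],
)

```text
time: 9.0
position: [0.5302, 0.0441, 0.0719]
tool_rot: [1.162, 2.917, -0.0]
ft_force: [1.1, -1.3, 0.4]
grip_width: 0.698
grip_force: 0.3
```

```bash
python3 -c "
from h import *
st()"
```

```text
t9.00 p [0.5302 0.0441 0.0719] yaw 46.6 F [ 1.12 -1.31  0.41] M [-0.032 -0.304 -0.012] Maxis -0.011 j7 0.50 j5 0.23 tilt [ 0.001  -0.0005]
```

```bash
cat >> h.py <<'E'
def av(n=5):
    L=[]
    for _ in range(n):
        s=ctrl.get_state(); p,F,M=s['position'],s['ft_force'],s['torque']
        r=p[:2]-np.array([.5303,.0448]); L.append([M[2]+r[0]*F[1]-r[1]*F[0],M[2],*F,s['grip_force']]); ctrl.get_image('top')
    L=np.array(L); print('avg Maxis %.3f sd %.3f'%(L[:,0].mean(),L[:,0].std()),L.mean(0).round(2)); st()
E
echo "from h import *; av()" > a.py; python3 a.py
```

```text
avg Maxis 0.036 sd 0.029 [ 0.04  0.04  0.74 -0.83 -0.19  0.47]
t9.25 p [0.5301 0.0443 0.0718] yaw 46.7 F [ 0.92 -2.1  -0.13] M [-0.216 -0.376  0.029] Maxis 0.030 j7 0.50 j5 0.23 tilt [ 0.0007 -0.0002]
```

jog_arm(
  commands=[
    [0.7,0,0,0,0,0,-0.08],
    [0.7,0,0,0,0,0,-0.16],
    [0.7,0,0,0,0,0,-0.24],
    [0.7,0,0,0,0,0,-0.32],
    [0.7,0,0,0,0,0,-0.32],
  ],
)

```text
time: 9.67
position: [0.5301, 0.0442, 0.0717]
tool_rot: [1.402, 2.811, 0.0]
ft_force: [1.3, -0.7, -0.3]
grip_width: 0.7
grip_force: 0.6
```

```bash
python3 a.py
```

```text
avg Maxis 0.049 sd 0.026 [ 0.05  0.05  1.29 -1.4  -0.16  0.78]
t9.92 p [0.5301 0.0443 0.0717] yaw 37.1 F [ 2.52 -1.45  0.31] M [-0.246 -0.417  0.032] Maxis 0.033 j7 0.34 j5 0.22 tilt [ 0.0006 -0.0001]
```

jog_arm(
  commands=[
    [0.7,0,0,0,0,0,-0.08],
    [0.7,0,0,0,0,0,-0.16],
    [0.7,0,0,0,0,0,-0.24],
    [0.7,0,0,0,0,0,-0.32],
    [0.7,0,0,0,0,0,-0.32],
  ],
)

```text
time: 10.33
position: [0.5298, 0.0443, 0.0716]
tool_rot: [1.632, 2.684, -0.0]
ft_force: [1.1, -0.9, 0.4]
grip_width: 0.698
grip_force: 0.6
```

```bash
python3 a.py
```

```text
avg Maxis 0.042 sd 0.030 [ 0.04  0.04  1.16 -1.5   0.27  0.7 ]
t10.58 p [0.5298 0.0445 0.0715] yaw 27.5 F [ 0.34 -2.05  0.56] M [-0.3   -0.383  0.044] Maxis 0.045 j7 0.18 j5 0.21 tilt [-0. -0.]
```

jog_arm(
  commands=[
    [0.7,0,0,0,0,0,-0.08],
    [0.7,0,0,0,0,0,-0.16],
    [0.7,0,0,0,0,0,-0.24],
    [0.7,0,0,0,0,0,-0.32],
    [0.7,0,0,0,0,0,-0.32],
  ],
)

```text
time: 11.0
position: [0.5296, 0.0443, 0.0715]
tool_rot: [-1.851, -2.538, 0.001]
ft_force: [0.8, -2.1, -0.5]
grip_width: 0.699
grip_force: 0.6
```

```bash
python3 a.py
```

```text
avg Maxis 0.065 sd 0.032 [ 0.07  0.06  0.82 -1.66 -0.45  0.71]
t11.25 p [0.5297 0.0444 0.0715] yaw 17.9 F [ 1.3  -1.42 -0.85] M [-0.398 -0.267  0.003] Maxis 0.004 j7 0.02 j5 0.20 tilt [-0.0003 -0.0001]
```

jog_arm(
  commands=[
    [0.7,0,0,0,0,0,-0.08],
    [0.7,0,0,0,0,0,-0.16],
    [0.7,0,0,0,0,0,-0.24],
    [0.7,0,0,0,0,0,-0.32],
    [0.7,0,0,0,0,0,-0.32],
  ],
)

```text
time: 11.67
position: [0.5296, 0.0444, 0.0715]
tool_rot: [-2.057, -2.375, 0.001]
ft_force: [-0.2, -0.8, -1.0]
grip_width: 0.701
grip_force: 0.6
```

```bash
python3 a.py
```

```text
avg Maxis 0.052 sd 0.026 [ 0.05  0.05 -0.15 -1.57 -0.67  0.73]
t11.92 p [0.5296 0.0445 0.0715] yaw 8.3 F [ 0.11 -1.38 -0.95] M [-0.393 -0.206  0.107] Maxis 0.108 j7 -0.14 j5 0.19 tilt [-0.0004 -0.0001]
```

jog_arm(
  commands=[
    [0.7,0,0,0,0,0,-0.08],
    [0.7,0,0,0,0,0,-0.16],
    [0.7,0,0,0,0,0,-0.24],
    [0.7,0,0,0,0,0,-0.32],
    [0.7,0,0,0,0,0,-0.32],
  ],
)

```text
time: 12.33
position: [0.5296, 0.0444, 0.0715]
tool_rot: [-2.248, -2.194, 0.001]
ft_force: [0.8, -0.6, 0.2]
grip_width: 0.698
grip_force: 0.6
```

```bash
python3 a.py
```

```text
avg Maxis 0.052 sd 0.015 [ 0.05  0.05 -0.04 -1.73 -0.91  0.73]
t12.58 p [0.5296 0.0445 0.0715] yaw -1.3 F [-0.19 -2.97 -1.16] M [-0.331 -0.107  0.099] Maxis 0.101 j7 -0.30 j5 0.18 tilt [-0.0003 -0.    ]
```

jog_arm(
  commands=[
    [0.7,0,0,0,0,0,-0.08],
    [0.7,0,0,0,0,0,-0.16],
    [0.7,0,0,0,0,0,-0.24],
    [0.7,0,0,0,0,0,-0.32],
    [0.7,0,0,0,0,0,-0.32],
  ],
)

```text
time: 13.0
position: [0.5296, 0.0445, 0.0715]
tool_rot: [-2.424, -1.998, 0.001]
ft_force: [-0.3, -0.9, -0.8]
grip_width: 0.702
grip_force: 0.6
```

```bash
python3 a.py
```

```text
avg Maxis 0.023 sd 0.019 [ 0.02  0.02 -0.14 -1.44 -1.25  0.68]
t13.25 p [0.5296 0.0446 0.0715] yaw -10.9 F [-0.46 -1.73 -0.8 ] M [-0.34  -0.022  0.073] Maxis 0.075 j7 -0.46 j5 0.17 tilt [-0.0003  0.    ]
```

jog_arm(
  commands=[
    [0.7,0,0,0,0,0,-0.08],
    [0.7,0,0,0,0,0,-0.16],
    [0.7,0,0,0,0,0,-0.24],
    [0.7,0,0,0,0,0,-0.32],
    [0.7,0,0,0,0,0,-0.32],
  ],
)

```text
time: 13.67
position: [0.5296, 0.0446, 0.0715]
tool_rot: [-2.582, -1.789, 0.0]
ft_force: [-0.6, -1.8, -1.2]
grip_width: 0.702
grip_force: 0.5
```

```bash
python3 a.py
```

```text
avg Maxis 0.055 sd 0.016 [ 0.06  0.05 -1.11 -1.52 -1.26  0.6 ]
t13.92 p [0.5297 0.0446 0.0716] yaw -20.5 F [-1.38 -2.46 -1.06] M [-0.208  0.05   0.032] Maxis 0.033 j7 -0.62 j5 0.17 tilt [-0.0002  0.0001]
```

jog_arm(
  commands=[
    [0.7,0,0,0,0,0,-0.08],
    [0.7,0,0,0,0,0,-0.16],
    [0.7,0,0,0,0,0,-0.24],
    [0.7,0,0,0,0,0,-0.32],
    [0.7,0,0,0,0,0,-0.32],
  ],
)

```text
time: 14.33
position: [0.5297, 0.0446, 0.0715]
tool_rot: [-2.723, -1.566, 0.0]
ft_force: [-0.9, -0.3, -1.3]
grip_width: 0.704
grip_force: 0.4
```

```bash
python3 a.py
```

```text
avg Maxis 0.027 sd 0.049 [ 0.03  0.03 -0.53 -0.29 -0.97  0.5 ]
t14.58 p [0.5298 0.0446 0.0716] yaw -30.1 F [ 0.04 -0.54 -0.83] M [-0.156  0.051  0.012] Maxis 0.012 j7 -0.79 j5 0.16 tilt [-0.      0.0001]
```

jog_arm(
  commands=[
    [0.7,0,0,0,0,0,-0.08],
    [0.7,0,0,0,0,0,-0.16],
    [0.7,0,0,0,0,0,-0.24],
    [0.7,0,0,0,0,0,-0.32],
    [0.7,0,0,0,0,0,-0.32],
  ],
)

```text
time: 15.0
position: [0.5298, 0.0446, 0.0716]
tool_rot: [-2.845, -1.333, -0.0]
ft_force: [-0.6, 0.4, -0.8]
grip_width: 0.697
grip_force: 0.3
```

```bash
python3 a.py
```

```text
avg Maxis 0.025 sd 0.013 [ 0.02  0.02 -0.99 -0.27 -0.6   0.38]
t15.25 p [0.5299 0.0446 0.0717] yaw -39.7 F [-1.18 -0.39 -0.38] M [-0.06   0.082  0.005] Maxis 0.005 j7 -0.95 j5 0.15 tilt [0.0002 0.0001]
```

jog_arm(
  commands=[
    [0.7,0,0,0,0,0,-0.08],
    [0.7,0,0,0,0,0,-0.16],
    [0.7,0,0,0,0,0,-0.24],
    [0.7,0,0,0,0,0,-0.32],
    [0.7,0,0,0,0,0,-0.32],
  ],
)

```text
time: 15.67
position: [0.5299, 0.0446, 0.0716]
tool_rot: [2.946, 1.09, 0.001]
ft_force: [0.5, 0.1, -1.2]
grip_width: 0.698
grip_force: 0.2
```

```bash
python3 a.py
```

```text
avg Maxis 0.003 sd 0.031 [ 0.    0.   -0.52 -0.08 -0.81  0.23]
t15.92 p [0.53   0.0446 0.0717] yaw -49.3 F [-0.29  0.04  0.62] M [-0.022  0.076  0.066] Maxis 0.066 j7 -1.11 j5 0.14 tilt [0.0003 0.0001]
```

jog_arm(
  commands=[
    [0.7,0,0,0,0,0,-0.08],
    [0.7,0,0,0,0,0,-0.16],
    [0.7,0,0,0,0,0,-0.24],
    [0.7,0,0,0,0,0,-0.32],
    [0.7,0,0,0,0,0,-0.32],
  ],
)

```text
time: 16.33
position: [0.53, 0.0446, 0.0717]
tool_rot: [3.027, 0.84, 0.001]
ft_force: [-1.1, 0.6, 0.5]
grip_width: 0.7
grip_force: 0.1
```

```bash
python3 a.py
```

```text
avg Maxis 0.006 sd 0.023 [ 0.01  0.01 -0.37  0.24  0.17  0.08]
t16.58 p [0.53   0.0445 0.0717] yaw -58.9 F [-0.17 -0.46 -0.45] M [ 0.02   0.002 -0.025] Maxis -0.025 j7 -1.27 j5 0.14 tilt [ 0.0004 -0.    ]
```

jog_arm(
  commands=[
    [0.7,0,0,0,0,0,-0.07],
    [0.7,0,0,0,0,0,-0.14],
    [0.7,0,0,0,0,0,-0.21],
    [0.7,0,0,0,0,0,-0.28],
    [0.7,0,0,0,0,0,-0.35],
  ],
)

```text
time: 17.0
position: [0.53, 0.0445, 0.0716]
tool_rot: [3.091, 0.559, 0.001]
ft_force: [0.4, -0.4, -1.0]
grip_width: 0.703
grip_force: 0.9
```

```bash
python3 a.py; python3 - <<'E'
from h import *
f=ctrl.get_image('side')['frame'][:,:,::-1]
x0,y0,k=221,168,10
cv2.imwrite('pics/side4.png',cv2.resize(f[y0:y0+55,x0:x0+70],None,fx=k,fy=k,interpolation=2))
E
```

```text
avg Maxis 0.015 sd 0.023 [ 0.02  0.02  0.49  0.07 -0.51  0.39]
t17.25 p [0.5299 0.0445 0.0717] yaw -69.4 F [ 0.35 -0.08  0.11] M [-0.024 -0.09  -0.018] Maxis -0.018 j7 -1.45 j5 0.13 tilt [ 0.0003 -0.0001]
```

View pics/side4.png

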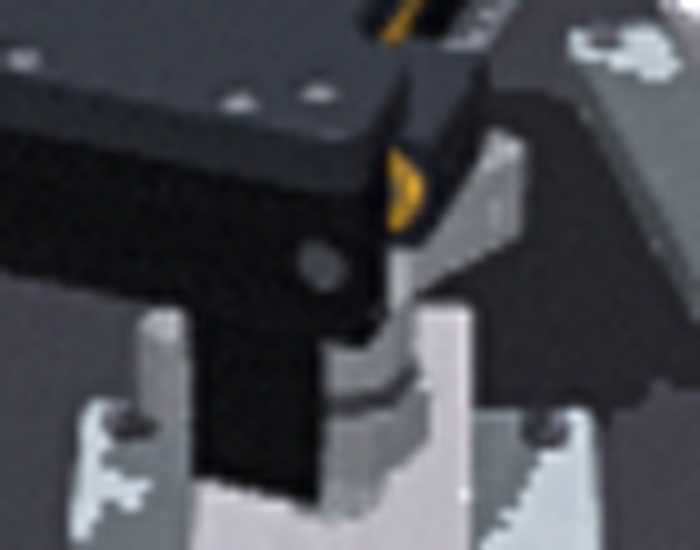

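The picture shows the wing being pushed and a thin dark washer band left at (370,395). Continuing in small steps.

jog_arm(
  commands=[
    [0.7,0,0,0,0,0,-0.07],
    [0.7,0,0,0,0,0,-0.14],
    [0.7,0,0,0,0,0,-0.21],
    [0.7,0,0,0,0,0,-0.28],
    [0.7,0,0,0,0,0,-0.35],
  ],
)

```text
time: 17.72
position: [0.5301, 0.0445, 0.0716]
tool_rot: [3.13, 0.273, 0.001]
ft_force: [1.1, 0.4, -1.1]
grip_width: 0.702
grip_force: 0.9
```

```bash
python3 a.py
```

```text
avg Maxis 0.033 sd 0.023 [ 0.03  0.03  0.96  0.06 -0.85  0.56]
t17.97 p [0.53   0.0445 0.0716] yaw -79.9 F [0.41 0.01 0.13] M [ 0.039 -0.198 -0.019] Maxis -0.019 j7 -1.63 j5 0.12 tilt [ 0.0003 -0.0001]
```

jog_arm(
  commands=[
    [0.7,0,0,0,0,0,-0.07],
    [0.7,0,0,0,0,0,-0.14],
    [0.7,0,0,0,0,0,-0.21],
    [0.7,0,0,0,0,0,-0.28],
    [0.7,0,0,0,0,0,-0.35],
  ],
)

```text
time: 18.38
position: [0.5301, 0.0444, 0.0716]
tool_rot: [3.141, -0.014, 0.001]
ft_force: [1.9, -0.7, -1.2]
grip_width: 0.704
grip_force: 0.9
```

```bash
python3 a.py
```

```text
avg Maxis 0.059 sd 0.011 [ 0.06  0.06  1.45  0.07 -1.43  0.71]
t18.63 p [0.53   0.0444 0.0716] yaw -90.4 F [ 1.77 -0.88 -1.41] M [-0.063 -0.269 -0.011] Maxis -0.010 j7 -1.80 j5 0.12 tilt [ 0.0003 -0.0001]
```

jog_arm(
  commands=[
    [0.7,0,0,0,0,0,-0.07],
    [0.7,0,0,0,0,0,-0.14],
    [0.7,0,0,0,0,0,-0.21],
    [0.7,0,0,0,0,0,-0.28],
    [0.7,0,0,0,0,0,-0.35],
  ],
)

```text
time: 19.05
position: [0.5301, 0.0443, 0.0717]
tool_rot: [3.127, -0.301, 0.001]
ft_force: [1.6, 0.1, -1.4]
grip_width: 0.702
grip_force: 0.9
```

```bash
python3 a.py
```

```text
avg Maxis 0.078 sd 0.018 [ 0.08  0.08  1.24 -0.13 -1.16  0.82]
t19.30 p [0.5299 0.0444 0.0717] yaw -100.9 F [ 1.21 -1.45 -1.03] M [-0.071 -0.407  0.019] Maxis 0.020 j7 -1.98 j5 0.11 tilt [ 0.0002 -0.0002]
```

jog_arm(
  commands=[
    [0.7,0,0,0,0,0,-0.07],
    [0.7,0,0,0,0,0,-0.14],
    [0.7,0,0,0,0,0,-0.21],
    [0.7,0,0,0,0,0,-0.28],
    [0.7,0,0,0,0,0,-0.35],
  ],
)

```text
time: 19.72
position: [0.53, 0.0443, 0.0716]
tool_rot: [3.086, -0.586, 0.0]
ft_force: [1.3, -0.7, -0.6]
grip_width: 0.699
grip_force: 0.9
```

```bash
python3 a.py
```

```text
avg Maxis 0.050 sd 0.025 [ 0.05  0.05  1.38 -0.65 -0.88  0.78]
t19.97 p [0.5298 0.0444 0.0716] yaw -111.4 F [ 1.5  -1.27 -0.81] M [-0.06  -0.382  0.083] Maxis 0.085 j7 -2.16 j5 0.10 tilt [-0.0001 -0.0002]
```

Re-indexing now by half a turn, so the final tightening has joint range to spare.

jog_arm(
  commands=[
    [0.7,0,0,0,0,0,0.2],
    [0.7,0,0,0.03,0,0,0.3],
    [0.7,0,0,0.06,0,0,0.3],
    [0.7,0,0,0.09,0,0,0.3],
    [0.7,0,0,0.09,0,0,0.3],
  ],
)

```text
time: 20.38
position: [0.5313, 0.0451, 0.1194]
tool_rot: [-3.122, 0.339, -0.006]
ft_force: [0.6, 0.1, 0.2]
grip_width: 0.7
grip_force: 0.0
```

jog_arm(
  commands=[
    [0.7,0,0,0,0,0,0.2],
    [0.7,0,0,0,0,0,0.4],
    [0.7,0,0,0,0,0,0.6],
    [0.7,0,0,0,0,0,0.8],
    [0.7,0,0,0,0,0,1],
  ],
)

```text
time: 20.8
position: [0.5289, 0.0446, 0.1157]
tool_rot: [-3.103, -0.488, 0.003]
ft_force: [-0.2, 0.1, 0.2]
grip_width: 0.702
grip_force: 0.0
```

jog_arm(
  commands=[
    [0.7,0,0,0,0,0,0.2],
    [0.7,0,0,0,0,0,0.4],
    [0.7,0,0,0,0,0,0.6],
    [0.7,0,0,0,0,0,0.8],
    [0.7,0,0,0,0,0,1],
  ],
)

```text
time: 21.22
position: [0.5289, 0.0447, 0.1156]
tool_rot: [-2.87, -1.275, 0.003]
ft_force: [-0.3, -0.8, 0.1]
grip_width: 0.7
grip_force: 0.0
```

jog_arm(
  commands=[
    [0.7,0,0,0,0,0,0.2],
    [0.7,0,0,0,0,0,0.4],
    [0.7,0,0,0,0,0,0.6],
    [0.7,0,0,0,0,0,0.8],
    [0.7,0,0,0,0,0,1],
  ],
)

```text
time: 21.63
position: [0.5289, 0.0446, 0.1156]
tool_rot: [-2.443, -1.974, 0.002]
ft_force: [0.3, 0.5, -0.4]
grip_width: 0.698
grip_force: 0.0
```

jog_arm(
  commands=[
    [0.7,0,0,0,0,0,0.2],
    [0.7,0,0,0,0,0,0.4],
    [0.7,0,0,0,0,0,0.6],
    [0.7,0,0,0,0,0,0.8],
    [0.7,0,0,0,0,0,1],
  ],
)

```text
time: 22.05
position: [0.5289, 0.0447, 0.1157]
tool_rot: [-1.848, -2.538, 0.001]
ft_force: [-0.3, -0.6, 0.1]
grip_width: 0.701
grip_force: 0.0
```

jog_arm(
  commands=[
    [0.7,0,0,0,0,0,0.2],
    [0.7,0,0,0,0,0,0.4],
    [0.7,0,0,0,0,0,0.6],
    [0.7,0,0,0,0,0,0.8],
    [0.7,0,0,0,0,0,1],
  ],
)

```text
time: 22.47
position: [0.5289, 0.0446, 0.1157]
tool_rot: [-1.128, -2.93, 0.001]
ft_force: [0.4, -0.6, -0.2]
grip_width: 0.703
grip_force: 0.0
```

jog_arm(
  commands=[
    [0.7,0,0,0,0,0,0.2],
    [0.7,0,0,0,0,0,0.4],
    [0.7,0,0,0,0,0,0.6],
    [0.7,0,0,0,0,0,0.8],
    [0.7,0,0,0,0,0,1],
  ],
)

```text
time: 22.88
position: [0.5289, 0.0447, 0.1157]
tool_rot: [-0.331, -3.122, -0.0]
ft_force: [0.1, -0.4, 0.6]
grip_width: 0.7
grip_force: 0.0
```

```bash
python3 - <<'E'
from h import *
st()
f=ctrl.get_image('side')['frame'][:,:,::-1]
x0,y0,k=231,178,14
cv2.imwrite('pics/side5.png',cv2.resize(f[y0:y0+42,x0:x0+50],None,fx=k,fy=k,interpolation=2))
E
```

```text
t22.88 p [0.5289 0.0447 0.1157] yaw 77.9 F [ 0.1  -0.39  0.6 ] M [ 0.02  -0.156  0.02 ] Maxis 0.020 j7 1.09 j5 0.17 tilt [-0.0018  0.0003]
```

View pics/side5.png

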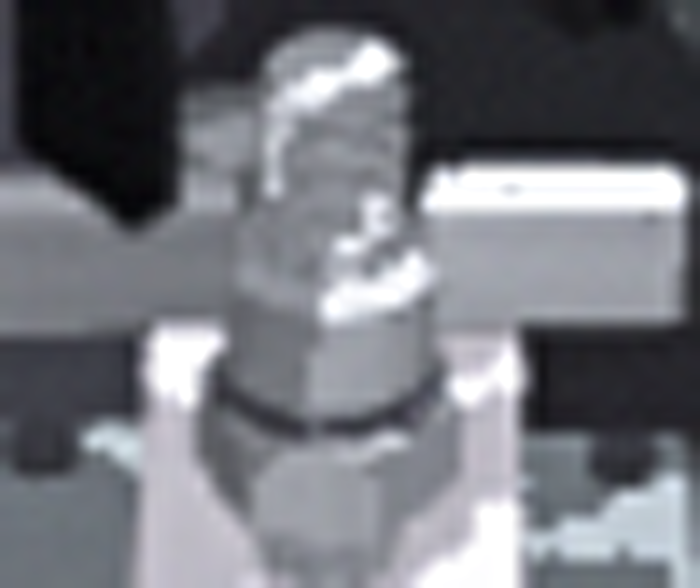

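The band has narrowed (rows 420–436), so touch is near. Lowering and going on.

jog_arm(
  commands=[
    [0.7,0.001,0,-0.03,0,0,0],
    [0.7,0.002,0,-0.06,0,0,0],
    [0.7,0.002,0,-0.08,0,0,0],
    [0.7,0.002,0,-0.087,0,0,0],
    [0.7,0.002,0,-0.087,0,0,0],
  ],
)

```text
time: 23.35
position: [0.5297, 0.0446, 0.0718]
tool_rot: [-0.341, -3.12, -0.0]
ft_force: [-0.7, -0.1, 0.4]
grip_width: 0.702
grip_force: 0.0
```

jog_arm(
  commands=[
    [0.7,0,0,0,0,0,0],
    [0.7,0,0,0,0,0,0],
    [0.7,0,0,0,0,0,0],
    [0.7,0,0,0,0,0,0],
    [0.7,0,0,0,0,0,0],
  ],
)

```text
time: 23.77
position: [0.5311, 0.0444, 0.0736]
tool_rot: [0.341, 3.122, -0.0]
ft_force: [0.1, -0.4, -0.4]
grip_width: 0.702
grip_force: 0.0
```

```bash
python3 a.py; sed -i 's/av()/av(3)/' a.py
```

```text
avg Maxis 0.005 sd 0.029 [ 0.01  0.01  0.21 -0.26 -0.12  0.  ]
t24.02 p [0.5308 0.0444 0.0731] yaw 77.5 F [ 0.19 -0.87 -0.09] M [ 0.087 -0.194 -0.014] Maxis -0.015 j7 1.05 j5 0.22 tilt [0.0001 0.    ]
```

jog_arm(
  commands=[
    [0.7,0,0,0,0,0,-0.1],
    [0.7,0,0,0,0,0,-0.2],
    [0.7,0,0,0,0,0,-0.3],
    [0.7,0,0,0,0,0,-0.4],
    [0.7,0,0,0,0,0,-0.5],
  ],
)

```text
time: 24.43
position: [0.5308, 0.0444, 0.073]
tool_rot: [0.749, 3.051, -0.0]
ft_force: [0.0, -0.5, -0.3]
grip_width: 0.7
grip_force: 0.9
```

```bash
python3 a.py
```

```text
avg Maxis 0.043 sd 0.030 [ 0.04  0.04  0.07 -0.34 -0.44  0.43]
t24.58 p [0.5308 0.0445 0.073 ] yaw 62.6 F [ 0.79 -0.52  0.08] M [ 0.02  -0.199 -0.049] Maxis -0.049 j7 0.80 j5 0.20 tilt [-0.  0.]
```

jog_arm(
  commands=[
    [0.7,0,0,0,0,0,-0.07],
    [0.7,0,0,0,0,0,-0.14],
    [0.7,0,0,0,0,0,-0.21],
    [0.7,0,0,0,0,0,-0.28],
    [0.7,0,0,0,0,0,-0.35],
  ],
)

```text
time: 25.0
position: [0.5309, 0.0443, 0.073]
tool_rot: [1.022, 2.971, -0.0]
ft_force: [1.2, 0.3, -1.2]
grip_width: 0.698
grip_force: 0.9
```

```bash
python3 a.py
```

```text
avg Maxis 0.069 sd 0.042 [ 0.07  0.07  0.52 -0.21 -0.47  0.54]
t25.15 p [0.5308 0.0444 0.0731] yaw 52.1 F [-0.38 -0.18 -0.75] M [-0.027 -0.268  0.023] Maxis 0.023 j7 0.62 j5 0.19 tilt [ 0.0001 -0.0001]
```

jog_arm(
  commands=[
    [0.7,0,0,0,0,0,-0.07],
    [0.7,0,0,0,0,0,-0.14],
    [0.7,0,0,0,0,0,-0.21],
    [0.7,0,0,0,0,0,-0.28],
    [0.7,0,0,0,0,0,-0.35],
  ],
)

```text
time: 25.57
position: [0.5309, 0.0442, 0.073]
tool_rot: [1.289, 2.865, -0.0]
ft_force: [0.7, -0.8, -1.7]
grip_width: 0.706
grip_force: 0.9
```

```bash
python3 a.py
```

```text
avg Maxis 0.031 sd 0.032 [ 0.03  0.03  0.29 -0.91 -0.74  0.61]
t25.72 p [0.5308 0.0443 0.0731] yaw 41.7 F [ 0.97 -0.83 -0.09] M [-0.16  -0.201  0.056] Maxis 0.056 j7 0.45 j5 0.18 tilt [ 0.0001 -0.0002]
```

jog_arm(
  commands=[
    [0.7,0,0,0,0,0,-0.07],
    [0.7,0,0,0,0,0,-0.14],
    [0.7,0,0,0,0,0,-0.21],
    [0.7,0,0,0,0,0,-0.28],
    [0.7,0,0,0,0,0,-0.35],
  ],
)

```text
time: 26.13
position: [0.5308, 0.044, 0.073]
tool_rot: [1.546, 2.735, -0.001]
ft_force: [0.4, -0.9, -1.4]
grip_width: 0.707
grip_force: 0.9
```

```bash
python3 a.py
```

```text
avg Maxis 0.020 sd 0.012 [ 0.02  0.02  0.31 -0.65 -1.07  0.7 ]
t26.28 p [0.5308 0.0442 0.0731] yaw 31.2 F [ 0.21 -1.44 -1.58] M [-0.265 -0.212  0.096] Maxis 0.096 j7 0.27 j5 0.17 tilt [ 0.     -0.0004]
```

jog_arm(
  commands=[
    [0.7,0,0,0,0,0,-0.07],
    [0.7,0,0,0,0,0,-0.14],
    [0.7,0,0,0,0,0,-0.21],
    [0.7,0,0,0,0,0,-0.28],
    [0.7,0,0,0,0,0,-0.35],
  ],
)

```text
time: 26.7
position: [0.5308, 0.0439, 0.073]
tool_rot: [1.789, 2.582, -0.001]
ft_force: [1.0, -1.3, -1.2]
grip_width: 0.699
grip_force: 0.9
```

```bash
python3 a.py
```

```text
avg Maxis 0.037 sd 0.014 [ 0.04  0.04  0.53 -1.69 -1.03  0.81]
t26.85 p [0.5307 0.0441 0.073 ] yaw 20.7 F [-0.49 -2.05 -1.32] M [-0.412 -0.202  0.044] Maxis 0.043 j7 0.10 j5 0.17 tilt [-0.0001 -0.0004]
```

jog_arm(
  commands=[
    [0.7,0,0,0,0,0,-0.07],
    [0.7,0,0,0,0,0,-0.14],
    [0.7,0,0,0,0,0,-0.21],
    [0.7,0,0,0,0,0,-0.28],
    [0.7,0,0,0,0,0,-0.35],
  ],
)

```text
time: 27.27
position: [0.5307, 0.044, 0.073]
tool_rot: [2.018, 2.407, -0.001]
ft_force: [0.2, -1.7, -1.5]
grip_width: 0.702
grip_force: 0.9
```

```bash
python3 a.py
```

```text
avg Maxis 0.036 sd 0.026 [ 0.04  0.04  0.57 -1.59 -1.43  0.84]
t27.42 p [0.5307 0.0443 0.073 ] yaw 10.2 F [ 0.43 -1.73 -1.03] M [-0.381 -0.2    0.063] Maxis 0.063 j7 -0.08 j5 0.16 tilt [-0.0002 -0.0003]
```

jog_arm(
  commands=[
    [0.7,0,0,0,0,0,-0.07],
    [0.7,0,0,0,0,0,-0.14],
    [0.7,0,0,0,0,0,-0.21],
    [0.7,0,0,0,0,0,-0.28],
    [0.7,0,0,0,0,0,-0.35],
  ],
)

```text
time: 27.83
position: [0.5306, 0.0442, 0.073]
tool_rot: [2.23, 2.213, -0.001]
ft_force: [-0.5, -2.2, -1.5]
grip_width: 0.7
grip_force: 0.9
```

```bash
python3 a.py
```

```text
avg Maxis 0.073 sd 0.034 [ 0.07  0.07 -0.43 -1.84 -1.05  0.81]
t27.98 p [0.5307 0.0444 0.073 ] yaw -0.3 F [-0.23 -1.7  -0.94] M [-0.399 -0.154  0.025] Maxis 0.024 j7 -0.26 j5 0.15 tilt [-0.0002 -0.0002]
```

jog_arm(
  commands=[
    [0.7,0,0,0,0,0,-0.07],
    [0.7,0,0,0,0,0,-0.14],
    [0.7,0,0,0,0,0,-0.21],
    [0.7,0,0,0,0,0,-0.28],
    [0.7,0,0,0,0,0,-0.35],
  ],
)

```text
time: 28.4
position: [0.5306, 0.0443, 0.073]
tool_rot: [-2.423, -2.0, 0.001]
ft_force: [-0.9, -1.7, -0.5]
grip_width: 0.7
grip_force: 0.9
```

```bash
python3 a.py
```

```text
avg Maxis 0.059 sd 0.041 [ 0.06  0.06 -0.56 -1.62 -0.84  0.8 ]
t28.55 p [0.5306 0.0445 0.073 ] yaw -10.8 F [-0.01 -1.28 -1.36] M [-0.447 -0.081  0.048] Maxis 0.048 j7 -0.44 j5 0.14 tilt [-0.0003 -0.0001]
```

jog_arm(
  commands=[
    [0.7,0,0,0,0,0,-0.08],
    [0.7,0,0,0,0,0,-0.16],
    [0.7,0,0,0,0,0,-0.24],
    [0.7,0,0,0,0,0,-0.32],
    [0.7,0,0,0,0,0,-0.4],
  ],
)

```text
time: 28.97
position: [0.5305, 0.0444, 0.073]
tool_rot: [-2.619, -1.735, 0.001]
ft_force: [-1.2, -1.2, -1.1]
grip_width: 0.705
grip_force: 0.9
```

```bash
python3 a.py
```

```text
avg Maxis 0.062 sd 0.019 [ 0.06  0.06 -0.74 -1.68 -0.72  0.77]
t29.12 p [0.5306 0.0446 0.073 ] yaw -22.8 F [-0.22 -0.7  -0.95] M [-0.393  0.102  0.043] Maxis 0.043 j7 -0.64 j5 0.13 tilt [-0.0004 -0.0001]
```

jog_arm(
  commands=[
    [0.7,0,0,0,0,0,-0.07],
    [0.7,0,0,0,0,0,-0.14],
    [0.7,0,0,0,0,0,-0.21],
    [0.7,0,0,0,0,0,-0.28],
    [0.7,0,0,0,0,0,-0.35],
  ],
)

```text
time: 29.53
position: [0.5305, 0.0445, 0.0729]
tool_rot: [-2.766, -1.489, 0.001]
ft_force: [-0.6, -2.3, -0.4]
grip_width: 0.698
grip_force: 0.9
```

```bash
python3 a.py
```

```text
avg Maxis 0.054 sd 0.009 [ 0.05  0.05 -0.89 -2.12 -0.32  0.78]
t29.68 p [0.5306 0.0446 0.073 ] yaw -33.3 F [-0.74 -1.79 -0.89] M [-0.39   0.154  0.008] Maxis 0.008 j7 -0.82 j5 0.13 tilt [-0.0004 -0.    ]
```

jog_arm(
  commands=[
    [0.7,0,0,0,0,0,-0.07],
    [0.7,0,0,0,0,0,-0.14],
    [0.7,0,0,0,0,0,-0.21],
    [0.7,0,0,0,0,0,-0.28],
    [0.7,0,0,0,0,0,-0.35],
  ],
)

```text
time: 30.1
position: [0.5305, 0.0445, 0.0729]
tool_rot: [-2.891, -1.229, 0.001]
ft_force: [-1.2, -1.3, -0.6]
grip_width: 0.701
grip_force: 0.9
```

```bash
python3 a.py
```

```text
avg Maxis 0.033 sd 0.019 [ 0.03  0.03 -0.84 -1.79 -0.29  0.78]
t30.25 p [0.5306 0.0446 0.073 ] yaw -43.8 F [-1.07 -0.99 -1.53] M [-0.362  0.166  0.057] Maxis 0.056 j7 -0.99 j5 0.12 tilt [-0.0004  0.    ]
```

jog_arm(
  commands=[
    [0.7,0,0,0,0,0,-0.07],
    [0.7,0,0,0,0,0,-0.14],
    [0.7,0,0,0,0,0,-0.21],
    [0.7,0,0,0,0,0,-0.28],
    [0.7,0,0,0,0,0,-0.35],
  ],
)

```text
time: 30.67
position: [0.5304, 0.0446, 0.0729]
tool_rot: [-2.991, -0.96, 0.001]
ft_force: [-1.5, -0.4, -1.4]
grip_width: 0.699
grip_force: 0.9
```

```bash
python3 a.py
```

```text
avg Maxis 0.080 sd 0.022 [ 0.08  0.08 -1.69 -0.42 -0.8   0.77]
t30.82 p [0.5306 0.0447 0.073 ] yaw -54.3 F [-1.7  -0.43 -0.28] M [-0.219  0.309  0.095] Maxis 0.095 j7 -1.17 j5 0.11 tilt [-0.0004  0.0001]
```

jog_arm(
  commands=[
    [0.7,0,0,0,0,0,-0.07],
    [0.7,0,0,0,0,0,-0.14],
    [0.7,0,0,0,0,0,-0.21],
    [0.7,0,0,0,0,0,-0.28],
    [0.7,0,0,0,0,0,-0.35],
  ],
)

```text
time: 31.23
position: [0.5305, 0.0447, 0.0729]
tool_rot: [-3.066, -0.682, 0.001]
ft_force: [-1.3, -1.1, -0.3]
grip_width: 0.697
grip_force: 0.9
```

```bash
python3 a.py
```

```text
avg Maxis 0.088 sd 0.023 [ 0.09  0.09 -1.53 -0.28 -0.74  0.78]
t31.38 p [0.5306 0.0448 0.073 ] yaw -64.8 F [-1.39 -0.64 -1.05] M [-0.204  0.328  0.072] Maxis 0.071 j7 -1.35 j5 0.11 tilt [-0.0003  0.0002]
```

jog_arm(
  commands=[
    [0.7,0,0,0,0,0,-0.07],
    [0.7,0,0,0,0,0,-0.14],
    [0.7,0,0,0,0,0,-0.21],
    [0.7,0,0,0,0,0,-0.28],
    [0.7,0,0,0,0,0,-0.35],
  ],
)

```text
time: 31.8
position: [0.5305, 0.0448, 0.0729]
tool_rot: [-3.116, -0.399, 0.001]
ft_force: [-2.1, -1.3, -0.3]
grip_width: 0.699
grip_force: 0.9
```

```bash
python3 a.py
```

```text
avg Maxis 0.073 sd 0.014 [ 0.07  0.07 -2.15 -0.48 -0.61  0.79]
t31.95 p [0.5307 0.0448 0.073 ] yaw -75.3 F [-1.88 -0.08 -0.94] M [-0.079  0.364  0.075] Maxis 0.075 j7 -1.53 j5 0.10 tilt [-0.0002  0.0002]
```

jog_arm(
  commands=[
    [0.7,0,0,0,0,0,-0.07],
    [0.7,0,0,0,0,0,-0.14],
    [0.7,0,0,0,0,0,-0.21],
    [0.7,0,0,0,0,0,-0.28],
    [0.7,0,0,0,0,0,-0.35],
  ],
)

```text
time: 32.37
position: [0.5304, 0.0447, 0.0729]
tool_rot: [-3.139, -0.112, 0.001]
ft_force: [-1.4, -0.9, -1.3]
grip_width: 0.703
grip_force: 1.5
```

```bash
python3 a.py
```

```text
avg Maxis 0.044 sd 0.010 [ 0.04  0.04 -1.85 -0.39 -1.22  1.1 ]
t32.52 p [0.5306 0.0448 0.073 ] yaw -85.8 F [-2.43 -0.34 -1.05] M [-0.004  0.489  0.079] Maxis 0.079 j7 -1.71 j5 0.09 tilt [-0.0004  0.0002]
```

Pad force rose from 0.9 to 1.5, which is first touch at yaw ≈ -85°. Going to about 4° steps.

jog_arm(
  commands=[
    [0.7,0,0,0,0,0,-0.03],
    [0.7,0,0,0,0,0,-0.06],
    [0.7,0,0,0,0,0,-0.09],
    [0.7,0,0,0,0,0,-0.12],
    [0.7,0,0,0,0,0,-0.14],
  ],
)

```text
time: 32.93
position: [0.5306, 0.0447, 0.073]
tool_rot: [-3.141, 0.006, 0.001]
ft_force: [-2.1, -0.1, -1.9]
grip_width: 0.698
grip_force: 1.9
```

```bash
sed -i 's/av(3)/av(5)/' a.py; python3 a.py
```

```text
avg Maxis 0.109 sd 0.026 [ 0.11  0.11 -2.06  1.17 -1.84  1.61]
t33.18 p [0.5306 0.0447 0.073 ] yaw -90.1 F [-2.65  1.05 -1.33] M [0.201 0.632 0.093] Maxis 0.093 j7 -1.78 j5 0.09 tilt [-0.0004  0.0002]
```

jog_arm(
  commands=[
    [0.7,0,0,0,0,0,-0.03],
    [0.7,0,0,0,0,0,-0.06],
    [0.7,0,0,0,0,0,-0.09],
    [0.7,0,0,0,0,0,-0.12],
    [0.7,0,0,0,0,0,-0.14],
  ],
)

```text
time: 33.6
position: [0.5306, 0.0446, 0.0729]
tool_rot: [-3.139, 0.121, 0.001]
ft_force: [-4.2, 1.4, -1.8]
grip_width: 0.7
grip_force: 2.4
```

```bash
python3 a.py
```

```text
avg Maxis 0.136 sd 0.027 [ 0.14  0.14 -3.16  1.42 -2.43  2.06]
t33.85 p [0.5307 0.0445 0.073 ] yaw -94.4 F [-3.55  1.35 -3.22] M [0.329 0.621 0.129] Maxis 0.129 j7 -1.85 j5 0.09 tilt [-0.0003  0.    ]
```

jog_arm(
  commands=[
    [0.7,0,0,0,0,0,-0.03],
    [0.7,0,0,0,0,0,-0.06],
    [0.7,0,0,0,0,0,-0.09],
    [0.7,0,0,0,0,0,-0.12],
    [0.7,0,0,0,0,0,-0.14],
  ],
)

```text
time: 34.27
position: [0.5307, 0.0445, 0.073]
tool_rot: [3.133, -0.237, -0.0]
ft_force: [-4.1, 2.2, -3.8]
grip_width: 0.7
grip_force: 2.9
```

```bash
python3 a.py
```

```text
avg Maxis 0.150 sd 0.016 [ 0.15  0.15 -3.25  2.16 -3.81  2.32]
t34.52 p [0.5307 0.0445 0.073 ] yaw -98.6 F [-3.13  1.76 -4.35] M [0.411 0.737 0.129] Maxis 0.129 j7 -1.92 j5 0.09 tilt [-0.0003 -0.    ]
```

jog_arm(
  commands=[
    [0.7,0,0,0,0,0,-0.03],
    [0.7,0,0,0,0,0,-0.06],
    [0.7,0,0,0,0,0,-0.09],
    [0.7,0,0,0,0,0,-0.12],
    [0.7,0,0,0,0,0,-0.14],
  ],
)

```text
time: 34.93
position: [0.5308, 0.0445, 0.073]
tool_rot: [3.122, -0.351, -0.0]
ft_force: [-2.9, 2.1, -3.9]
grip_width: 0.703
grip_force: 3.4
```

```bash
python3 a.py
```

```text
avg Maxis 0.190 sd 0.030 [ 0.19  0.19 -3.15  2.26 -3.8   2.91]
t35.18 p [0.5308 0.0445 0.073 ] yaw -102.8 F [-2.89  2.03 -4.68] M [0.395 0.742 0.154] Maxis 0.154 j7 -2.00 j5 0.09 tilt [-0.0002 -0.0001]
```

jog_arm(
  commands=[
    [0.7,0,0,0,0,0,-0.03],
    [0.7,0,0,0,0,0,-0.06],
    [0.7,0,0,0,0,0,-0.09],
    [0.7,0,0,0,0,0,-0.12],
    [0.7,0,0,0,0,0,-0.14],
  ],
)

```text
time: 35.6
position: [0.5308, 0.0445, 0.073]
tool_rot: [3.107, -0.465, -0.0]
ft_force: [-1.9, 2.4, -4.5]
grip_width: 0.698
grip_force: 3.4
```

```bash
python3 a.py
```

```text
avg Maxis 0.192 sd 0.015 [ 0.19  0.19 -3.07  2.23 -4.35  2.87]
t35.85 p [0.5308 0.0444 0.0732] yaw -107.0 F [-2.29  1.81 -4.07] M [0.427 0.733 0.145] Maxis 0.145 j7 -2.07 j5 0.08 tilt [-0.0001 -0.0001]
```

The load stopped rising in that step. Before adding more, I'll compare the stop nut with the earlier picture (same view, gripper half a turn on).

```bash
python3 - <<'E'
from h import *
f=ctrl.get_image('side')['frame'][:,:,::-1]
x0,y0,k=231,178,14
b=cv2.resize(f[y0:y0+42,x0:x0+50],None,fx=k,fy=k,interpolation=2)
a=cv2.imread('pics/side5.png'); c=cv2.imread('pics/side3.png')
w=[cv2.resize(i[330:588,130:530],(400,258)) for i in(c,a,b)]
cv2.imwrite('pics/cmp.png',np.vstack([np.hstack(w[:2]),np.hstack([w[2],cv2.resize(b,(400,258))])]))
st()
E
```

```text
t35.90 p [0.5308 0.0445 0.0732] yaw -107.0 F [-3.27  3.19 -4.11] M [0.431 0.736 0.196] Maxis 0.196 j7 -2.07 j5 0.08 tilt [-0.     -0.0001]
```

View pics/cmp.png

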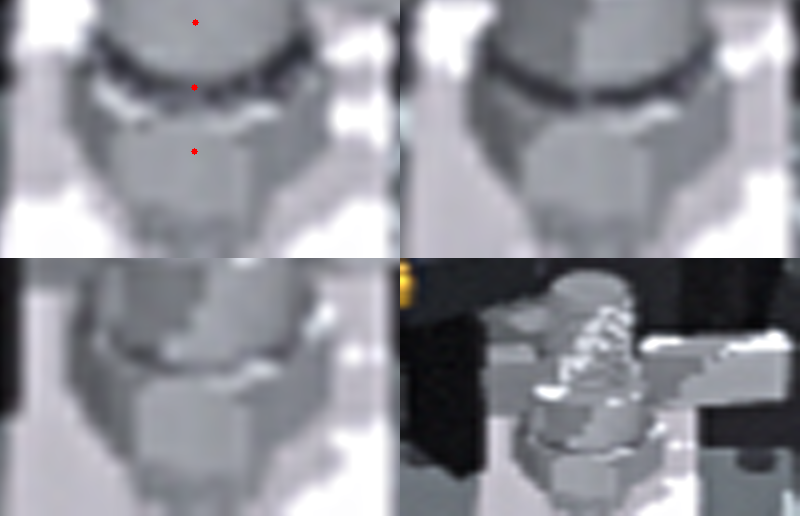

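The hexagon's right front edge has stayed put (245/248/245), so the stop nut hasn't moved and the hub is on the washer. Tightening on in ~3° steps.

jog_arm(
  commands=[
    [0.7,0,0,0,0,0,-0.02],
    [0.7,0,0,0,0,0,-0.04],
    [0.7,0,0,0,0,0,-0.06],
    [0.7,0,0,0,0,0,-0.08],
    [0.7,0,0,0,0,0,-0.1],
  ],
)

```text
time: 36.32
position: [0.5308, 0.0445, 0.0731]
tool_rot: [3.094, -0.546, -0.0]
ft_force: [-3.6, 1.4, -5.1]
grip_width: 0.7
grip_force: 4.0
```

```bash
python3 a.py
```

```text
avg Maxis 0.196 sd 0.037 [ 0.2   0.2  -2.9   1.92 -4.11  2.82]
t36.57 p [0.5309 0.0444 0.0732] yaw -110.0 F [-2.47  2.41 -3.98] M [0.427 0.774 0.13 ] Maxis 0.131 j7 -2.12 j5 0.08 tilt [ 0. -0.]
```

jog_arm(
  commands=[
    [0.7,0,0,0,0,0,-0.02],
    [0.7,0,0,0,0,0,-0.04],
    [0.7,0,0,0,0,0,-0.06],
    [0.7,0,0,0,0,0,-0.08],
    [0.7,0,0,0,0,0,-0.1],
  ],
)

```text
time: 36.98
position: [0.5308, 0.0444, 0.0731]
tool_rot: [3.078, -0.627, 0.0]
ft_force: [-3.3, 2.7, -5.0]
grip_width: 0.702
grip_force: 4.3
```

```bash
sed -i "s/L=np.array(L); /L=np.array(L); print('gf',L[:,-1].round(2),'M',L[:,0].round(3)); /" h.py; sed -i 's/av(5)/av(8)/' a.py; python3 a.py
```

```text
gf [4.25 2.58 2.3  2.2  2.18 2.16 2.15 2.14] M [0.332 0.161 0.131 0.15  0.188 0.174 0.108 0.154]
avg Maxis 0.175 sd 0.064 [ 0.17  0.17 -2.69  1.55 -3.85  2.5 ]
t37.38 p [0.5309 0.0444 0.0732] yaw -113.0 F [-3.09  2.17 -3.5 ] M [0.407 0.679 0.157] Maxis 0.157 j7 -2.17 j5 0.08 tilt [ 0.0002 -0.0001]
```

The static reading relaxes because the thread is self-locking, so the moving moment is the one that counts. It's now ≈0.067 × 4.3 ≈ 0.29 N m. One more small step, aiming for about 0.32.

jog_arm(
  commands=[
    [0.7,0,0,0,0,0,-0.024],
    [0.7,0,0,0,0,0,-0.048],
    [0.7,0,0,0,0,0,-0.072],
    [0.7,0,0,0,0,0,-0.096],
    [0.7,0,0,0,0,0,-0.12],
  ],
)

```text
time: 37.8
position: [0.5309, 0.0444, 0.0731]
tool_rot: [3.057, -0.723, 0.0]
ft_force: [-2.9, 1.5, -2.7]
grip_width: 0.696
grip_force: 4.3
```

```bash
python3 a.py
```

```text
gf [4.3  3.86 3.39 3.24 3.21 3.2  3.2  3.19] M [0.266 0.259 0.246 0.306 0.185 0.218 0.214 0.176]
avg Maxis 0.234 sd 0.041 [ 0.23  0.23 -2.02  1.48 -3.22  3.45]
t38.20 p [0.5309 0.0444 0.0731] yaw -116.6 F [-2.95  0.55 -3.91] M [0.277 0.524 0.219] Maxis 0.219 j7 -2.23 j5 0.08 tilt [ 0.0001 -0.0001]
```

jog_arm(
  commands=[
    [0.7,0,0,0,0,0,-0.02],
    [0.7,0,0,0,0,0,-0.04],
    [0.7,0,0,0,0,0,-0.06],
    [0.7,0,0,0,0,0,-0.08],
    [0.7,0,0,0,0,0,-0.1],
  ],
)

```text
time: 38.62
position: [0.5309, 0.0444, 0.0731]
tool_rot: [3.037, -0.803, 0.0]
ft_force: [-1.7, 1.6, -4.1]
grip_width: 0.703
grip_force: 5.8
```

```bash
sed -i 's/av(8)/av(5)/' a.py; python3 a.py
```

```text
gf [5.82 2.33 1.9  1.82 1.78] M [0.356 0.158 0.097 0.138 0.132]
avg Maxis 0.176 sd 0.092 [ 0.18  0.18 -1.84  1.07 -3.06  2.73]
t38.87 p [0.531  0.0444 0.0733] yaw -119.6 F [-1.58  0.94 -2.89] M [0.178 0.4   0.111] Maxis 0.111 j7 -2.28 j5 0.08 tilt [0.0003 0.    ]
```

```bash
python3 - <<'E'
from h import *
s,r=grab('side','s_now')
g=lambda i:i.astype(int).sum(2)//3
now=g(r['frame']); old=g(cv2.imread('pics/side0.png'))
def crop(n): 
    a=cv2.imread('pics/'+n); return g(cv2.resize(a,(50,42),interpolation=cv2.INTER_AREA))
c3,c5=crop('side3.png'),crop('side5.png')
for row in(210,212,214,216):
    print(row); 
    for nm,a in(('t0',old[row,243:268]),('s3',c3[row-178,12:37]),('s5',c5[row-178,12:37]),('now',now[row,243:268])): print(nm,*a)
E
```

```text
210
t0 255 255 168 108 108 124 159 130 156 158 156 158 130 124 178 152 142 137 134 125 156 255 255 254 255
s3 194 174 131 111 111 129 160 147 156 159 163 165 176 178 176 156 145 139 133 129 160 240 250 251 247
s5 194 176 117 94 95 110 121 133 155 161 162 165 178 180 178 156 146 138 135 132 138 184 190 193 191
now 196 179 112 91 109 123 158 134 157 158 162 163 179 179 182 151 140 137 134 130 133 214 255 229 212
212
t0 254 255 255 173 112 143 156 141 161 162 163 163 128 119 156 139 134 135 130 140 239 255 254 254 255
s3 195 197 187 132 115 142 159 162 161 160 163 148 156 157 156 139 132 136 133 137 158 183 184 189 207
s5 196 199 189 123 93 111 151 163 162 161 163 159 156 156 153 138 133 134 131 137 161 185 187 191 194
now 192 192 193 130 111 143 159 161 162 161 163 159 156 156 159 138 133 135 132 134 161 187 185 190 197
214
t0 254 255 232 191 161 146 159 163 128 118 120 120 115 122 159 138 134 142 160 183 213 255 255 255 255
s3 188 192 213 196 161 146 157 162 162 163 164 160 157 157 160 139 132 144 164 184 188 186 185 190 187
s5 194 192 195 193 155 126 153 163 162 163 163 160 157 157 160 138 132 144 164 183 187 202 245 251 243
now 255 255 222 195 161 146 158 160 163 163 163 162 157 157 162 136 131 143 163 189 188 187 204 188 199
216
t0 253 254 255 231 195 188 150 137 136 141 140 138 131 155 158 140 158 186 190 183 179 212 255 255 255
s3 250 252 253 233 199 182 151 138 139 149 156 160 156 154 154 140 158 187 190 185 185 216 247 251 241
s5 190 189 192 195 198 187 152 137 140 148 156 159 154 153 153 140 158 187 189 185 185 217 251 255 249
now 188 185 188 191 194 188 150 136 138 150 159 160 154 154 157 139 156 187 188 185 182 216 255 255 255
```

The stop nut's edges match the earlier frames to the pixel, so it hasn't turned. Now confirming that a steady moment of about 0.3 holds, with a small push and hold.

jog_arm(
  commands=[
    [0.7,0,0,0,0,0,-0.015],
    [0.7,0,0,0,0,0,-0.03],
    [0.7,0,0,0,0,0,-0.04],
    [0.7,0,0,0,0,0,-0.04],
    [0.7,0,0,0,0,0,-0.04],
  ],
)

```text
time: 39.33
position: [0.531, 0.0444, 0.0732]
tool_rot: [3.029, -0.833, 0.0]
ft_force: [-1.3, 0.8, -2.1]
grip_width: 0.699
grip_force: 4.7
```

```bash
sed -i 's/av(5)/av(4)/' a.py; python3 a.py
```

```text
gf [4.71 4.73 4.75 4.76] M [0.29  0.277 0.269 0.289]
avg Maxis 0.281 sd 0.009 [ 0.28  0.28 -1.51  0.57 -2.12  4.74]
t39.53 p [0.531  0.0444 0.0732] yaw -120.8 F [-2.3   1.02 -1.43] M [0.16  0.328 0.353] Maxis 0.353 j7 -2.30 j5 0.08 tilt [ 0.0003 -0.0001]
```

It holds a steady ≈0.29–0.31 N m. One hair more for margin, then let go.

jog_arm(
  commands=[
    [0.7,0,0,0,0,0,-0.003],
    [0.7,0,0,0,0,0,-0.006],
    [0.7,0,0,0,0,0,-0.006],
    [0.7,0,0,0,0,0,-0.006],
    [0.7,0,0,0,0,0,-0.006],
  ],
)

```text
time: 39.95
position: [0.5309, 0.0444, 0.0732]
tool_rot: [3.028, -0.838, 0.0]
ft_force: [-1.5, 0.2, -1.6]
grip_width: 0.7
grip_force: 5.4
```

```bash
sed -i 's/av(4)/av(8)/' a.py; python3 a.py
```

```text
Traceback (most recent call last):
  File "a.py", line 1, in <module>
    from h import *; av(8)
                     ~~^^^
  File "h.py", line 27, in av
    r=p[:2]-np.array([.5303,.0448]); L.append([M[2]+r[0]*F[1]-r[1]*F[0],M[2],*F,s['grip_force']]); ctrl.get_image('top')
                                                                                                   ~~~~~~~~~~~~~~^^^^^^^
ValueError: 200 camera calls are used up
```

Out of camera calls, but the pad force of 5.4 (≈0.34 N m) is held and in the band. Backing off and lifting clear.

jog_arm(
  commands=[
    [0.7,0,0,0,0,0,0.1],
    [0.7,0,0,0,0,0,0.2],
    [0.7,0,0,0,0,0,0.35],
    [0.7,0,0,0,0,0,0.5],
    [0.7,0,0,0,0,0,0.5],
  ],
)

```text
time: 40.42
position: [0.532, 0.0442, 0.0738]
tool_rot: [-3.111, 0.435, -0.004]
ft_force: [-0.3, 1.0, -0.2]
grip_width: 0.698
grip_force: 0.0
```

jog_arm(
  commands=[
    [0.7,0,0,0.04,0,0,0],
    [0.7,0,0,0.08,0,0,0],
    [0.7,0,0,0.12,0,0,0],
    [0.7,0,0,0.16,0,0,0],
    [0.7,0,0,0.2,0,0,0],
  ],
)

```text
time: 40.83
position: [0.5314, 0.0443, 0.1747]
tool_rot: [-3.11, 0.441, -0.003]
ft_force: [1.0, 0.1, 1.1]
grip_width: 0.702
grip_force: 0.0
```

jog_arm(
  commands=[
    [0.7,0,0,0,0,0,0],
    [0.7,0,0,0,0,0,0],
    [0.7,0,0,0,0,0,0],
    [0.7,0,0,0,0,0,0],
    [0.7,0,0,0,0,0,0],
  ],
)

```text
time: 41.25
position: [0.5301, 0.0443, 0.1719]
tool_rot: [3.111, -0.437, -0.003]
ft_force: [0.4, -0.5, -0.1]
grip_width: 0.697
grip_force: 0.0
```

```bash
python3 -c "
from h import *
st(); print(ctrl.close_job())"
```

```text
t41.25 p [0.5301 0.0443 0.1719] yaw -106.0 F [ 0.37 -0.51 -0.08] M [ 0.039 -0.026 -0.014] Maxis -0.014 j7 -2.02 j5 0.04 tilt [-0.002  -0.0001]
the job is handed in; nothing more can be done
None
```

The lock nut is run down and tight against the stop nut: it held a measured steady ≈0.28 N m, then a last nudge to ≈0.35 by pad force (one earlier moving peak read 0.36–0.39). The stop nut had not turned when last checked, just before the final 1.4° of tightening. The gripper lifted clear and the job was handed in at 41 s, though the result call returned no verdict.

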